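# Move a bread board from the storage rail to the oven rail

### The job

Take the square-bladed bread board off the storage rail, passing it over the raised stop at the bar's free end, and hang it on the empty rail: pass its slot over that bar's raised end stop, set it down gently on the smooth front part of the bar and slide it along, feeling for the notch in the top edge, until the board drops in and hangs there upright by itself. The notch's place has to be found by feel; do not force or bang the board against either rail, and leave the round board and the things on the worktop where they are.

Things in the scene. Friction and masses are not known exactly. Their poses are not given: they have to be found in the camera images.
- board: Square-bladed beech bread board, 15 mm thick, 0.2-0.3 kg, in the outer notch (nearer the free end) of the storage rail. Origin: middle of the upper edge of its hanging slot, which bears on the bar. x: through the thickness, along the bar towards the post; y: width; z: up. Closed slot, right through along x, 17 mm wide, from the origin 38 mm down: it leaves a bar only over the bar's free end.
- board_end (a point): Middle of the top end of the square board's handle, 30 mm above the board's origin; solid wood from here to the slot. Grip it from above across its 44 mm width (fingers either side of the bar; 38 mm in the topmost 8 mm) or its 15 mm thickness. The handle goes down to 60 mm below the board's origin; there the blade begins, up to 130 mm wide, ending 194 mm below the origin.
- rail_a: Storage rail, fixed: base plate, post, and a flat steel bar on edge jutting level from the post towards its own -x. Origin on the worktop under the post's axis, z up. Bar 8 mm thick (y), 16 mm high, top edge at z = 285 mm. Two notches in the top edge, 20 mm long, 6 mm deep, centred at x = -130 mm (square board) and -65 mm (round board).
- rail_a_tip (a point): Top of the storage rail's end stop: the last 10 mm of the bar, standing 14 mm above its top edge; the bar's free end is at the rail's x = -200 mm. On both rails a clamp head at the post spans x = -20 to 20 mm, 34 mm wide, up to z = 295 mm.
- rail_b: Empty rail by the oven, fixed; frame, post, bar section, bar length, bar height and end stop as the storage rail, but one notch only: 20 mm long, floor at z = 279 mm. Its bar was clamped up to 20 mm farther in or out, which this pose does NOT show: the free end is somewhere in x = -220 to -180 mm, the notch centre in x = -85 to -45 mm (135 mm from the free end).
- rail_b_smooth (a point): A point on the top edge of the empty rail's bar, at the rail's x = -130 mm. The top edge is always smooth from x = -165 to -100 mm. The bar is clamped tight: it does not shift under hand forces. A board slid along the top edge towards the post loses its support when it comes wholly over the notch, and can drop 6 mm.
- round_board: Bystander: round-bladed board in the inner notch of the storage rail, handle, slot, origin and axes as the square board; its blade is a disc 124 mm across, centred 120 mm below the origin.
- cake_ring: Bystander: steel cake ring on the worktop, 120 mm across, 45 mm high. Origin at the centre of its underside.
- jar: Bystander: glass jar with a steel cap, 68 mm across, 110 mm high. Origin at the centre of its underside.
- bowl: Bystander: steel bowl, 150 mm across, 60 mm high. Origin at the centre of its underside.
There are look-alikes about, which are no part of the job. Leave any red look-alike of the board alone.

How it is judged:
By the outcome, as a careful person would: the job done as asked, in the order asked, and still so for the second after the job is handed in, with the robot touching nothing.
It also fails if it takes over 67 s, if anything falls off the work surface, if the arm or the gripper's body presses on something with over 40 N, if the wrist force passes 120 N, or if a joint passes its speed limit or range.

### The arm

A 6-joint arm with a two-finger parallel gripper is mounted at the origin on the work surface. World frame = base frame: x ahead of the robot, y to its left, z up, the work surface at z = 0. Lengths are in m, angles in degrees, forces in N, time in s.
With the tool pointing down it reaches from about 0.4 to 0.825 m from the base axis. Payload 7 kg.
Tool frame: the origin (TCP) lies between the finger pads; the fingertips stand 19 mm ahead of it and the grasp point (between the pads) is the TCP; z points along the fingers, y is the line along which they close (so a half turn about z gives the same grasp; the last joint's range is limited). The gripper opens to 88 mm and grips with 3 to 60 N. Pads are 19 mm wide; open, the fingers measure 130 mm over their backs; the gripper's body (78 mm by 193 mm) begins 47 mm behind the grasp point.
Start: joints at [86.923, 20.546, 0.682, 0, -70.136, -16.507], TCP at [0.226, 0.636, 0.246] pointing down, gripper open.
Joint ranges: [-176.03, 176.03], [-82.01, 121.73], [-58.28, 71.71], [-173.87, 95.51], [-174.79, -0.11], [-173.66, 173.66]. Speed limits (degrees/s): [136.94, 136.94, 172.46, 180, 180, 180].

### API

Orientations are given as [roll, pitch, yaw] about the fixed x, y, z axes, in that order (R = Rz(yaw) Ry(pitch) Rx(roll)).
In Python, from plant import get_obs, snapshot, close_job, spot_in, spot_point gives the robot as it stands.
- The arm moves only by the tool play_rows, never from a script. Its argument "plan" is a list of rows, each a list of 6 numbers: the shift along the tool's x, y, z in cm, then the turn, a rotation vector about the tool's x, y, z in degrees. A call has 1 to 20 rows; each row shifts and turns the commanded pose from where the row before left it, along the tool's axes as they then stand; what a row does not reach is not made up. A row lasts 1/12 s, in which the tool goes at most 41.7 mm and 7.16 degrees, less where a joint would pass 70% of its speed; a pose out of reach is approached as far as the arm can. A call is refused whole if a number of a shift passes 4.17 or a number of a turn 7.16, either way. A call with a gripper value outside its range is refused whole. "grip" is the finger opening in cm, from 0 to 8.76, set as the call begins (left out, the last holds). The fingers move at their own pace and stop on an object; the grip force is fixed at half the most. Time passes only in rows, so rows that do not move let the fingers close. It gives the time, the measured TCP pose, the force, the opening and the grip force at its end, in the units of the state.
- get_obs(): the state, without advancing time (a new reading comes with each control period).
- snapshot(name): name is "scene" or "top" or "wrist"; returns a dict with "frame" (480x640x3 uint8, red, green, blue), "fx", "fy", "cx", "cy" (pixels), "k1" (the pictures are not rectified: a ray, as slopes to the right and down, at radius r is drawn at 1 + k1 r^2 times it, then the intrinsics apply), "position" and "attitude" of the camera in the world. Camera axes: x right, y down, z forward; pixel columns grow to the right and rows downward; lengths in m; the calibration is good to about 2 mm. A picture is of the moment at which its call begins. There is no depth.
- close_job(): hands the job in; it is judged then, once.
Trained networks look in the newest picture that a camera, given by its name, has taken for a name from the list of things; names that differ only in an ending like _2 or _b are one class to them, and where a whole thing is asked for, a point or a joint stands for the part that bears it (a point fixed in the world has none). Each returns a list of dicts, best first, with "score" (0 to 1); they miss things now and then, are a little off and sometimes report something else, mostly with a low value. They report only what shows in the picture. A call takes as long as a camera call. They do not tell look-alikes from the thing itself.
- spot_in(camera, thing): "position" ([x, y, z] in m, in world coordinates, good to about 4 mm: the middle of the surface that is visible of it).
- spot_point(camera, thing): "position" ([x, y, z] in m, in world coordinates, good to about 4 mm: a listed point, or the origin of a listed thing).
The state is a dict: "clock": time; "joint_pos": joint angles; "qvel": joint speeds; "tau": joint torques, N m; "tool_pos": TCP position; "orientation": TCP orientation; "force": force on the tool from outside, world axes, zero at the start; "moment": the same for the moment, N m; "opening": finger opening in m; "gripper_force": force on a finger pad.
Only numpy, scipy, OpenCV 4.12 (cv2) and the standard library are available. Lean on these libraries where they do the work, as an engineer would, in place of code of your own. Each camera call takes 0.05 s, during which the arm holds its last target. There are 200 camera calls.

## Working session

There is one attempt and no reset: what is moved stays moved. The work goes in short steps, Python scripts to look and compute and a tool call to move; the robot and the scene stay as the last step left them, time stands still between calls to the robot, and variables do not carry over. Pictures are saved under pics/ and viewed, at most 10 in all, crops included, and the job is handed in when it is done.

Besides the shell and the picture viewer there is one more tool, called after "Call:" by a JSON object that holds its "fn" and its "kwargs", one argument or row to a line. play_rows: Moves the arm, as the interface text tells. Its arguments: {"type":"object","properties":{"plan":{"type":"array","items":{"type":"array","items":{"type":"number"}}},"grip":{"type":"number"}},"required":["plan"]}

```bash
mkdir -p pics; ls
python3 - <<'E'
from plant import *
import cv2,numpy as np
o=get_obs();print({k:np.round(v,3) for k,v in o.items()})
for c in ["scene","top"]:
    s=snapshot(c);cv2.imwrite(f"pics/{c}0.png",s["frame"][:,:,::-1]);print(c,np.round(s["position"],3),np.round(s["attitude"],3),s["fx"],s["k1"])
    for t in ["board","round_board","rail_a","rail_b","board_end","rail_a_tip","rail_b_smooth","jar","bowl","cake_ring"]:
        print(t,[(np.round(d["position"],3).tolist(),round(d["score"],2)) for d in spot_point(c,t)[:4]])
E
```

```text
pics
{'clock': np.float64(0.0), 'joint_pos': array([ 8.6925e+01,  2.0590e+01,  6.3500e-01, -2.0000e-02, -7.0136e+01,
       -1.6509e+01]), 'qvel': array([-0.008,  0.004, -0.091,  0.017, -0.004,  0.033]), 'tau': array([ 0.0000e+00, -5.8272e+01,  2.9304e+01,  6.9970e+00,  7.0000e-03,
       -0.0000e+00]), 'tool_pos': array([0.226, 0.636, 0.245]), 'orientation': array([ 1.79907e+02, -8.00000e-03, -1.95910e+01]), 'force': array([0.14 , 0.049, 0.349]), 'moment': array([-0.   , -0.013,  0.028]), 'gripper_force': np.float64(0.0), 'opening': np.float64(0.088)}
scene [ 1.756 -0.377  1.322] [-132.505    0.694   72.659] 597.1155016918477 -0.19182645354413363
board [([0.567, 0.151, 0.28], 0.93), ([0.679, 0.362, 0.194], 0.82)]
round_board [([0.701, 0.165, -0.0], 0.43)]
rail_a [([0.676, -0.128, -0.003], 0.95), ([0.7, 0.17, -0.001], 0.84)]
rail_b [([0.676, -0.128, -0.003], 0.95), ([0.7, 0.17, -0.001], 0.84)]
board_end [([0.681, 0.354, 0.223], 0.92), ([0.569, 0.143, 0.308], 0.88), ([0.424, -0.463, 0.001], 0.56)]
rail_a_tip [([0.51, 0.132, 0.302], 0.95)]
rail_b_smooth [([0.55, -0.124, 0.286], 0.68), ([0.702, 0.167, 0.002], 0.21)]
jar [([0.483, 0.431, -0.0], 0.73)]
bowl [([0.42, -0.46, 0.004], 0.56)]
cake_ring [([0.432, -0.037, 0.001], 0.78)]
top [ 0.444 -0.019  1.42 ] [-174.038   -0.743  -91.238] 452.32395104976683 0.029753863886677202
board [([0.572, 0.145, 0.279], 0.94), ([0.682, 0.359, 0.195], 0.7)]
round_board [([0.636, 0.154, 0.278], 0.66)]
rail_a [([0.705, 0.16, 0.0], 0.72), ([0.678, -0.124, 0.0], 0.72), ([0.509, 0.135, 0.3], 0.2)]
rail_b [([0.705, 0.16, 0.0], 0.72), ([0.678, -0.124, 0.0], 0.72), ([0.509, 0.135, 0.3], 0.2)]
board_end [([0.679, 0.355, 0.226], 0.84), ([0.57, 0.15, 0.308], 0.8)]
rail_a_tip [([0.506, 0.132, 0.298], 0.58)]
rail_b_smooth [([0.485, 0.433, -0.002], 0.72)]
jar [([0.484, 0.435, -0.002], 0.8)]
bowl [([0.422, -0.467, -0.007], 0.69)]
cake_ring []
```

View pics/scene0.png

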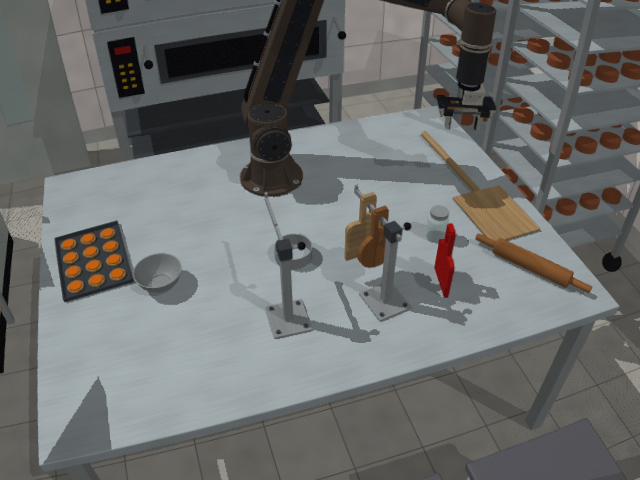

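View pics/top0.png

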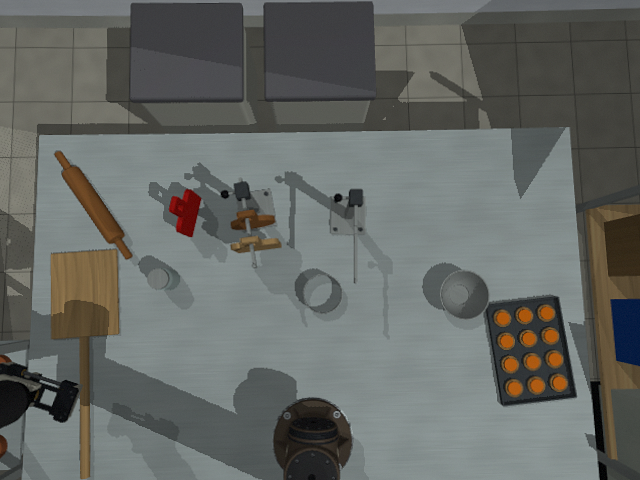

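The square board is at scene (362,235) / top (256,243), in the rail's outer notch. The round board is at scene (375,240) / top (253,220), in the inner notch. The red look-alike stands free at scene (447,262) / top (185,212). The empty rail's bar runs from top (356,190) to (354,283). The target is the beech, square-bladed board in the outer notch. I'll confirm that in a crop.

```bash
python3 - <<'E'
import cv2
f=cv2.imread("pics/top0.png")[172:292,215:375]
cv2.imwrite("pics/crop.png",cv2.resize(f,(800,600),interpolation=cv2.INTER_CUBIC))
E
cat > h.py <<'E'
import numpy as np,cv2
from scipy.spatial.transform import Rotation as Ro
from plant import *
def px2w(s,uv,z):
    K=np.array([[s["fx"],0,s["cx"]],[0,s["fy"],s["cy"]],[0,0,1.]])
    p=cv2.undistortPoints(np.array([[uv]],float),K,np.array([s["k1"],0,0,0.]))[0,0]
    d=Ro.from_euler("xyz",s["attitude"],degrees=True).apply([p[0],p[1],1]);c=np.array(s["position"])
    return c+d*(z-c[2])/d[2]
def w2px(s,P):
    R=Ro.from_euler("xyz",s["attitude"],degrees=True).inv().apply(np.array(P)-s["position"])
    a,b=R[0]/R[2],R[1]/R[2];k=1+s["k1"]*(a*a+b*b)
    return [s["fx"]*a*k+s["cx"],s["fy"]*b*k+s["cy"]]
E
```

```text
(no output)
```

View pics/crop.png

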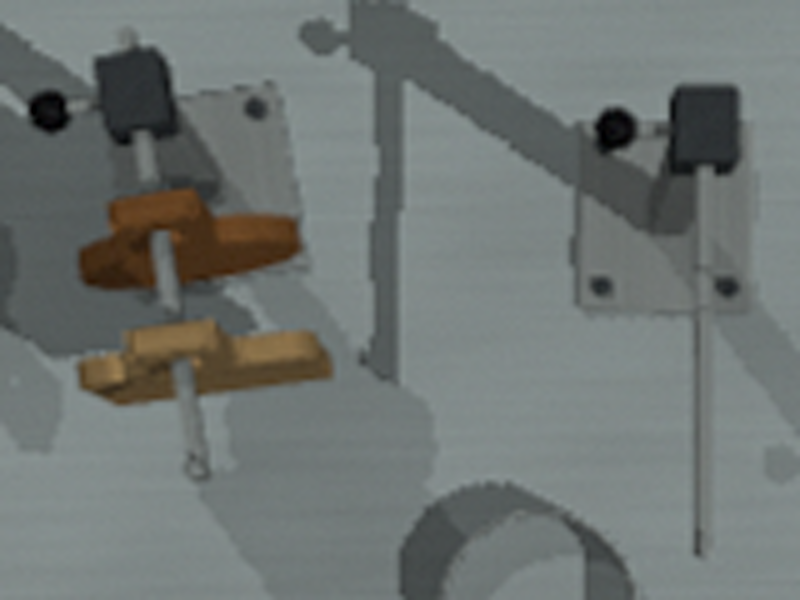

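The square beech board is at crop (230,360), in the outer notch; the round one is at (190,240). Bar A's tip is at crop (197,470). Bar B runs from crop (705,175) to (700,553).

Run:
```python
from h import *
s=snapshot("top")
q=lambda x,y:(215+x/5-.4,172+y/5-.4)
for n,p,z in [("a in",(145,140),.285),("a mid",(165,260),.285),("a2",(183,370),.285),("a stop base",(192,440),.285),("a tip end top",(199,474),.299),("b in",(705,172),.285),("b mid",(703,360),.285),("b out",(701,520),.285),("b tip",(700,556),.299),
 ("a clampTL",(95,58),.295),("a clampTR",(160,48),.295),("aBL",(110,142),.295),("aBR",(175,130),.295),
 ("bTL",(675,87),.295),("bTR",(738,87),.295),("bBL",(672,168),.295),("bBR",(738,170),.295),("board TL",(128,330),.309),("board TR",(215,322),.309)]:
    print(n,np.round(px2w(s,q(*p),z)[:2],4))
```

```text
a in [0.6768 0.1584]
a mid [0.6151 0.1486]
a2 [0.559  0.1399]
a stop base [0.5237 0.1356]
a tip end top [0.5058 0.1303]
b in [ 0.6549 -0.1259]
b mid [ 0.5587 -0.1221]
b out [ 0.4782 -0.1187]
b tip [ 0.4601 -0.1164]
a clampTL [0.7172 0.1818]
a clampTR [0.7218 0.149 ]
aBL [0.674  0.1744]
aBR [0.6796 0.1418]
bTL [ 0.697 -0.111]
bTR [ 0.6964 -0.1429]
bBL [ 0.6554 -0.1083]
bBR [ 0.6538 -0.1416]
board TL [0.5769 0.1634]
board TR [0.5801 0.1206]
```

Call:
{"fn": "play_rows", "kwargs": {
  "plan": [
    [2.8, 2.0, -1.4, 0, 0, 0],
    [2.8, 2.0, -1.4, 0, 0, 0],
    [2.8, 2.0, -1.4, 0, 0, 0],
    [2.8, 2.0, -1.4, 0, 0, 0],
    [2.8, 2.0, -1.4, 0, 0, 0],
    [2.8, 2.0, -1.4, 0, 0, 0],
    [2.8, 2.0, -1.4, 0, 0, 0],
    [2.8, 2.0, -1.4, 0, 0, 0],
    [2.8, 2.0, -1.4, 0, 0, 0],
    [2.8, 2.0, -1.4, 0, 0, 0],
    [2.8, 2.0, -1.4, 0, 0, 0],
    [2.8, 2.0, 0, 0, 0, 0],
    [2.8, 2.0, 0, 0, 0, 0],
    [2.8, 2.0, 0, 0, 0, 0],
    [2.8, 2.0, 0, 0, 0, -5.7],
    [2.8, 2.0, 0, 0, 0, -5.7],
    [0, 0, 0, 0, 0, -5.7],
    [0, 0, 0, 0, 0, -5.7],
    [0, 0, 0, 0, 0, -5.7],
    [0, 0, 0, 0, 0, 0]
  ],
  "grip": 8.76
}}

```text
clock: 2.82
tool_pos: [0.5439, 0.1859, 0.3995]
orientation: [-180.0, 0.0, 9.1]
force: [-0.7, 0.2, 0.4]
opening: 0.0874
gripper_force: 0.0
```

Run:
```python
from h import *
o=get_obs();print({k:np.round(o[k],3) for k in("clock","tool_pos","orientation","force")})
s=snapshot("wrist");cv2.imwrite("pics/w1.png",s["frame"][:,:,::-1]);print(s["position"],s["attitude"])
for t in ["board","board_end","rail_a_tip","rail_a"]:
    print(t,[(np.round(d["position"],3).tolist(),round(d["score"],2)) for d in spot_point("wrist",t)[:3]])
```

```text
{'clock': np.float64(2.817), 'tool_pos': array([0.544, 0.186, 0.4  ]), 'orientation': array([-1.79998e+02,  2.00000e-03,  9.12600e+00]), 'force': array([-0.692,  0.159,  0.356])}
[0.6208789  0.19930381 0.53826016] [ 1.63253351e+02  3.93735164e-02 -8.09313802e+01]
board [([0.684, 0.361, 0.195], 0.88), ([0.568, 0.147, 0.283], 0.81)]
board_end [([0.571, 0.143, 0.307], 0.92), ([0.68, 0.358, 0.222], 0.7), ([0.678, -0.122, -0.001], 0.53)]
rail_a_tip [([0.506, 0.133, 0.305], 0.82)]
rail_a [([0.677, -0.118, 0.001], 0.97), ([0.702, 0.165, -0.004], 0.8)]
```

View pics/w1.png

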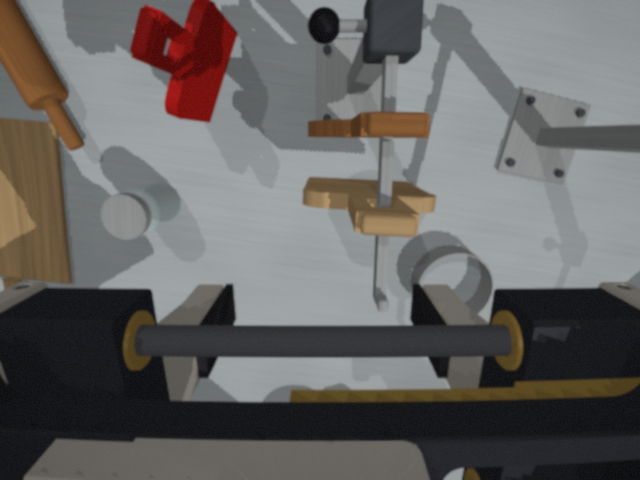

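The wrist view shows the beech square board with its handle at (387,220), bar A running from (389,60) to (380,300), and the red look-alike at (190,60). I'll compute the exact bar line and handle.

Run:
```python
from h import *
s=snapshot("wrist")
for n,p,z in [("in",(389.5,62),.285),("mid",(387,160),.285),("before stop",(380,270),.285),("tip top end",(382,303),.299),
("hTL",(362,209),.309),("hTR",(414,209),.309),("hBL",(358,233),.309),("hBR",(417,233),.309),("clBL",(365,56),.295),("clBR",(419,58),.295),("rndTL",(358,113),.309),("rndTR",(429,113),.309)]:
    print(n,np.round(px2w(s,p,z)[:2],4))
def show(P):print(P,np.round(w2px(s,P)))
for l in(-.02,-.1,-.165,-.19,-.2):
    a=np.radians(9.3);show((.7025+l*np.cos(a),.1625+l*np.sin(a),.285))
cv2.imwrite("pics/w1c.png",cv2.resize(s["frame"][40:320,290:470,::-1],(386,600),interpolation=cv2.INTER_CUBIC))
```

```text
in [0.6757 0.1633]
mid [0.6128 0.1524]
before stop [0.5305 0.1409]
tip top end [0.5096 0.1373]
hTL [0.5798 0.1669]
hTR [0.5851 0.1326]
hBL [0.5631 0.1665]
hBR [0.5692 0.1268]
clBL [0.6745 0.1808]
clBR [0.6789 0.1467]
rndTL [0.6388 0.1803]
rndTR [0.6458 0.1367]
(np.float64(0.6827628856718638), np.float64(0.1592679235779328), 0.285) [398.  52.]
(np.float64(0.6038144283593193), np.float64(0.1463396178896639), 0.285) [393. 174.]
(np.float64(0.5396688067928768), np.float64(0.13583536951794542), 0.285) [389. 260.]
(np.float64(0.5149974138827067), np.float64(0.1317952739903614), 0.285) [387. 290.]
(np.float64(0.5051288567186385), np.float64(0.13017923577932777), 0.285) [387. 301.]
```

View pics/w1c.png

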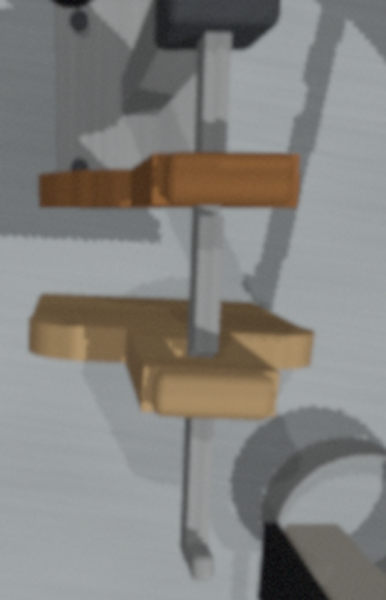

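Call:
{"fn": "play_rows", "kwargs": {
  "plan": [
    [0.8, 1.5, 0, 0, 0, 0],
    [0.8, 1.5, 0, 0, 0, 0],
    [0.6, 1.4, 0, 0, 0, 0],
    [0, 0, 2.5, 0, 0, 0],
    [0, 0, 2.5, 0, 0, 0],
    [0, 0, 2.0, 0, 0, 0],
    [0, 0, 1.5, 0, 0, 0],
    [0, 0, 1.0, 0, 0, 0],
    [0, 0, 0.9, 0, 0, 0],
    [0, 0, 0, 0, 0, 0],
    [0, 0, 0, 0, 0, 0]
  ]
}}

```text
clock: 4.03
tool_pos: [0.5725, 0.1464, 0.2959]
orientation: [180.0, -0.0, 8.9]
force: [-0.4, -0.6, 0.8]
opening: 0.0879
gripper_force: 0.0
```

Call:
{"fn": "play_rows", "kwargs": {
  "plan": [
    [0, 0, 0, 0, 0, 0],
    [0, 0, 0, 0, 0, 0],
    [0, 0, 0, 0, 0, 0],
    [0, 0, 0, 0, 0, 0]
  ],
  "grip": 5.0
}}

```text
clock: 4.37
tool_pos: [0.5725, 0.1464, 0.2962]
orientation: [-180.0, -0.1, 8.9]
force: [0.5, 0.5, -0.6]
opening: 0.066
gripper_force: 0.0
```

Call:
{"fn": "play_rows", "kwargs": {
  "plan": [
    [0, 0, 0, 0, 0, 0],
    [0, 0, 0, 0, 0, 0],
    [0, 0, 0, 0, 0, 0],
    [0, 0, 0, 0, 0, 0],
    [0, 0, 0, 0, 0, 0],
    [0, 0, 0, 0, 0, 0]
  ],
  "grip": 3.5
}}

```text
clock: 4.87
tool_pos: [0.5724, 0.1462, 0.2957]
orientation: [180.0, -0.0, 8.9]
force: [0.7, -1.6, 2.2]
opening: 0.0441
gripper_force: 29.8
```

Call:
{"fn": "play_rows", "kwargs": {
  "plan": [
    [0, 0, -0.2, 0, 0, 0],
    [0, 0, -0.4, 0, 0, 0],
    [0, 0, -0.4, 0, 0, 0],
    [0, 0, -0.4, 0, 0, 0],
    [0, 0, -0.4, 0, 0, 0],
    [0, 0, -0.4, 0, 0, 0],
    [0, 0, -0.2, 0, 0, 0],
    [0, 0, 0, 0, 0, 0],
    [0, 0, 0, 0, 0, 0]
  ]
}}

```text
clock: 5.62
tool_pos: [0.5723, 0.1463, 0.3196]
orientation: [-180.0, -0.0, 8.9]
force: [0.4, 0.7, -2.1]
opening: 0.0438
gripper_force: 29.8
```

Run:
```python
from h import *
o=get_obs();print({k:np.round(o[k],3) for k in("tool_pos","orientation","force","moment","opening")})
s=snapshot("wrist");
t=snapshot("scene")
a=cv2.resize(s["frame"][120:340,260:500,::-1],(400,366))
b=cv2.resize(t["frame"][160:300,320:440,::-1],(400,466))
c=np.zeros((466,800,3),np.uint8);c[:366,:400]=a;c[:,400:]=b
cv2.imwrite("pics/lift.png",c)
```

```text
{'tool_pos': array([0.572, 0.146, 0.32 ]), 'orientation': array([-1.7999e+02, -6.0000e-03,  8.9150e+00]), 'force': array([ 0.355,  0.658, -2.057]), 'moment': array([-0.053, -0.052,  0.034]), 'opening': np.float64(0.044)}
```

View pics/lift.png

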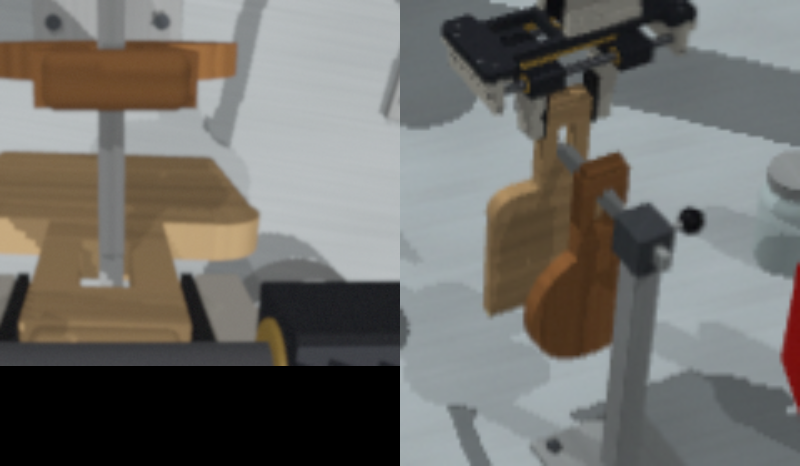

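The board is lifted (about 2.3 N) with the bar through its slot, sitting about 2 mm right of centre in the crop at (113,280). I'll nudge the board that way and slide it out.

Call:
{"fn": "play_rows", "kwargs": {
  "plan": [
    [0, 0.15, 0, 0, 0, 0],
    [-0.5, 0, 0, 0, 0, 0],
    [-1, 0, 0, 0, 0, 0],
    [-1, 0, 0, 0, 0, 0],
    [-1, 0, 0, 0, 0, 0],
    [-0.5, 0, 0, 0, 0, 0],
    [0, 0, 0, 0, 0, 0]
  ]
}}

```text
clock: 6.3
tool_pos: [0.5317, 0.1384, 0.3203]
orientation: [-180.0, -0.1, 8.9]
force: [0.1, 0.5, -2.3]
opening: 0.0438
gripper_force: 29.8
```

Call:
{"fn": "play_rows", "kwargs": {
  "plan": [
    [-0.5, 0, 0, 0, 0, 0],
    [-0.8, 0, 0, 0, 0, 0],
    [-0.8, 0, 0, 0, 0, 0],
    [-0.5, 0, 0, 0, 0, 0],
    [0, 0, 0, 0, 0, 0]
  ]
}}

```text
clock: 6.72
tool_pos: [0.5063, 0.1344, 0.3199]
orientation: [-180.0, -0.0, 8.9]
force: [0.4, -0.3, -2.2]
opening: 0.0441
gripper_force: 29.8
```

Call:
{"fn": "play_rows", "kwargs": {
  "plan": [
    [-1, 0, 0, 0, 0, 0],
    [-1.5, 0, 0, 0, 0, 0],
    [-1.5, 0, 0, 0, 0, 0],
    [-1, 0, 0, 0, 0, 0],
    [-1.4, 0.8, 0, 0, 0, 0],
    [-1.3, 1.6, 0, 0, 0, 0],
    [-0.6, 2.4, 0, 0, 0, 0],
    [-0.4, 2.6, 0, 0, 0, 0],
    [-0.4, 2.6, 0, 0, 0, 0],
    [-0.4, 2.6, 0, 0, 0, 0],
    [-0.4, 2.6, 0, 0, 0, 0],
    [-0.4, 2.6, 0, 0, 0, 0],
    [-0.4, 2.4, 0, 0, 0, 0],
    [-0.4, 1.8, 0, 0, 0, 0],
    [-0.3, 1.2, 0, 0, 0, 2.8],
    [0, 0.6, 0, 0, 0, 2.8],
    [0, 0, 0, 0, 0, 2.8],
    [0, 0, 0, 0, 0, 2.8],
    [0, 0, 0, 0, 0, 0],
    [0, 0, 0, 0, 0, 0]
  ]
}}

```text
clock: 8.38
tool_pos: [0.4312, -0.1182, 0.3196]
orientation: [-180.0, -0.0, -2.2]
force: [0.6, 0.3, -2.4]
opening: 0.0437
gripper_force: 29.8
```

Run:
```python
from h import *
o=get_obs();print({k:np.round(o[k],3) for k in("tool_pos","orientation","force","moment","opening")})
s=snapshot("wrist");cv2.imwrite("pics/w2.png",s["frame"][:,:,::-1]);print(s["position"],s["attitude"])
for t in ["board","board_end","rail_b_smooth","rail_b"]:
    print(t,[(np.round(d["position"],3).tolist(),round(d["score"],2)) for d in spot_point("wrist",t)[:3]])
```

```text
{'tool_pos': array([ 0.431, -0.118,  0.32 ]), 'orientation': array([-1.79997e+02, -1.30000e-02, -2.19800e+00]), 'force': array([ 0.607,  0.321, -2.413]), 'moment': array([-0.032, -0.019, -0.026]), 'opening': np.float64(0.044)}
[ 0.5090724  -0.12016629  0.45838086] [ 1.63262811e+02  2.41510146e-02 -9.22566141e+01]
board [([0.426, -0.118, 0.304], 0.94)]
board_end []
rail_b_smooth [([0.545, -0.123, 0.286], 0.88)]
rail_b []
```

View pics/w2.png

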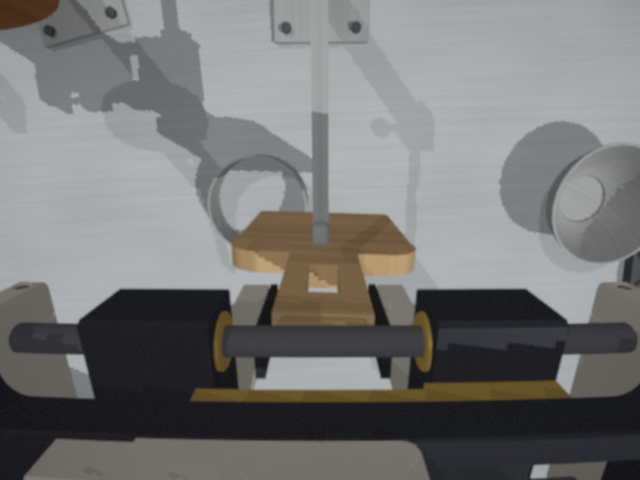

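The bar B line is vertical in the image, and its tip at (320,244) lines up with the board's slot at (323,283) to within about 1.5 mm. I'll compute the tip.

Run:
```python
from h import *
s=snapshot("wrist")
for n,p,z in [("in",(320,20),.285),("mid",(320,130),.285),("stopbase",(320,222),.285),("stop top front",(320.5,223),.299),("tip end top",(320.5,244),.299),("slotL",(309,288),.29),("slotR",(338,288),.29)]:
    print(n,np.round(px2w(s,p,z)[:2],4))
```

```text
in [ 0.5597 -0.1209]
mid [ 0.5129 -0.1189]
stopbase [ 0.4683 -0.1171]
stop top front [ 0.4711 -0.1175]
tip end top [ 0.4609 -0.1171]
slotL [ 0.4344 -0.1099]
slotR [ 0.4338 -0.125 ]
```

Call:
{"fn": "play_rows", "kwargs": {
  "plan": [
    [0.5, -0.05, 0, 0, 0, 0],
    [0.8, 0, 0, 0, 0, 0],
    [0.8, 0, 0, 0, 0, 0],
    [0.8, 0, 0, 0, 0, 0],
    [0.6, 0, 0, 0, 0, 0],
    [0, 0, 0, 0, 0, 0]
  ]
}}

```text
clock: 9.18
tool_pos: [0.4678, -0.1191, 0.319]
orientation: [180.0, 0.1, -2.3]
force: [0.4, 0.4, -1.9]
opening: 0.0432
gripper_force: 29.8
```

Call:
{"fn": "play_rows", "kwargs": {
  "plan": [
    [0.5, 0, 0, 0, 0, 0],
    [0.8, 0, 0, 0, 0, 0],
    [0.8, 0, 0, 0, 0, 0],
    [0.8, 0, 0, 0, 0, 0],
    [0.8, 0, 0, 0, 0, 0],
    [0.8, 0, 0, 0, 0, 0],
    [0.8, 0, 0, 0, 0, 0],
    [0.8, 0, 0, 0, 0, 0],
    [0.8, 0, 0, 0, 0, 0],
    [0.5, 0, 0, 0, 0, 0],
    [0, 0, 0, 0, 0, 0],
    [0, 0, 0, 0, 0, 0]
  ]
}}

```text
clock: 10.18
tool_pos: [0.5404, -0.1221, 0.3193]
orientation: [180.0, 0.0, -2.3]
force: [0.3, -0.2, -1.4]
opening: 0.0437
gripper_force: 29.8
```

Call:
{"fn": "play_rows", "kwargs": {
  "plan": [
    [0, 0, 0.4, 0, 0, 0],
    [0, 0, 0.4, 0, 0, 0],
    [0, 0, 0.4, 0, 0, 0],
    [0, 0, 0.2, 0, 0, 0],
    [0, 0, 0.1, 0, 0, 0],
    [0, 0, 0.05, 0, 0, 0],
    [0, 0, 0, 0, 0, 0]
  ]
}}

```text
clock: 10.77
tool_pos: [0.5402, -0.1221, 0.3041]
orientation: [180.0, -0.0, -2.3]
force: [-0.3, -0.2, -1.5]
opening: 0.0437
gripper_force: 29.8
```

Call:
{"fn": "play_rows", "kwargs": {
  "plan": [
    [0, 0, 0.05, 0, 0, 0],
    [0, 0, 0.05, 0, 0, 0],
    [0, 0, 0, 0, 0, 0]
  ]
}}

```text
clock: 11.02
tool_pos: [0.5403, -0.1221, 0.303]
orientation: [-180.0, -0.0, -2.3]
force: [-0.1, 0.2, -2.0]
opening: 0.0439
gripper_force: 29.8
```

Call:
{"fn": "play_rows", "kwargs": {
  "plan": [
    [0, 0, 0.05, 0, 0, 0],
    [0, 0, 0.05, 0, 0, 0],
    [0, 0, 0, 0, 0, 0]
  ]
}}

```text
clock: 11.27
tool_pos: [0.5403, -0.1221, 0.302]
orientation: [-180.0, 0.0, -2.3]
force: [0.3, -0.0, -2.2]
opening: 0.0441
gripper_force: 29.8
```

Call:
{"fn": "play_rows", "kwargs": {
  "plan": [
    [0, 0, 0.05, 0, 0, 0],
    [0, 0, 0, 0, 0, 0],
    [0, 0, 0, 0, 0, 0]
  ]
}}

```text
clock: 11.52
tool_pos: [0.5403, -0.1221, 0.3017]
orientation: [180.0, -0.0, -2.3]
force: [0.5, 0.2, -1.5]
opening: 0.0438
gripper_force: 29.8
```

Call:
{"fn": "play_rows", "kwargs": {
  "plan": [
    [0, 0, 0.05, 0, 0, 0],
    [0, 0, 0, 0, 0, 0],
    [0, 0, 0, 0, 0, 0]
  ]
}}

```text
clock: 11.77
tool_pos: [0.5403, -0.1221, 0.3017]
orientation: [180.0, -0.0, -2.3]
force: [-1.8, 2.0, 4.6]
opening: 0.0441
gripper_force: 29.8
```

Contact felt at TCP z = 0.3017, at about 7 N. Sliding toward the post.

Call:
{"fn": "play_rows", "kwargs": {
  "plan": [
    [0.3, 0, 0, 0, 0, 0],
    [0.4, 0, 0, 0, 0, 0],
    [0.4, 0, 0, 0, 0, 0],
    [0.4, 0, 0, 0, 0, 0],
    [0.3, 0, 0, 0, 0, 0],
    [0, 0, 0, 0, 0, 0]
  ]
}}

```text
clock: 12.27
tool_pos: [0.5585, -0.1233, 0.3017]
orientation: [179.9, 0.0, -2.3]
force: [-3.7, -0.9, 7.0]
opening: 0.044
gripper_force: 29.8
```

Call:
{"fn": "play_rows", "kwargs": {
  "plan": [
    [0.3, 0, 0, 0, 0, 0],
    [0.4, 0, 0, 0, 0, 0],
    [0.4, 0, 0, 0, 0, 0],
    [0.4, 0, 0, 0, 0, 0],
    [0.3, 0, 0, 0, 0, 0],
    [0.3, 0, 0, 0, 0, 0],
    [0, 0, 0, 0, 0, 0]
  ]
}}

```text
clock: 12.85
tool_pos: [0.5794, -0.1241, 0.3017]
orientation: [179.9, 0.0, -2.3]
force: [-3.9, -0.8, 6.6]
opening: 0.0437
gripper_force: 29.8
```

Call:
{"fn": "play_rows", "kwargs": {
  "plan": [
    [0.3, -0.1, 0, 0, 0, 0],
    [0.3, 0, 0, 0, 0, 0],
    [0.2, 0, 0, 0, 0, 0],
    [0, 0, 0, 0, 0, 0]
  ]
}}

```text
clock: 13.18
tool_pos: [0.5874, -0.1234, 0.3016]
orientation: [179.9, 0.0, -2.3]
force: [-3.1, 0.1, 5.8]
opening: 0.0438
gripper_force: 29.8
```

Call:
{"fn": "play_rows", "kwargs": {
  "plan": [
    [0.1, 0, 0, 0, 0, 0],
    [0.1, 0, 0, 0, 0, 0],
    [0.1, 0, 0, 0, 0, 0],
    [0, 0, 0, 0, 0, 0]
  ]
}}

```text
clock: 13.52
tool_pos: [0.5902, -0.1235, 0.3015]
orientation: [180.0, 0.0, -2.3]
force: [-4.1, -1.1, 5.2]
opening: 0.0439
gripper_force: 29.8
```

Call:
{"fn": "play_rows", "kwargs": {
  "plan": [
    [0.1, 0, 0, 0, 0, 0],
    [0.1, 0, 0, 0, 0, 0],
    [0, 0, 0, 0, 0, 0]
  ]
}}

```text
clock: 13.77
tool_pos: [0.5926, -0.1233, 0.301]
orientation: [180.0, -0.0, -2.3]
force: [0.6, -0.1, -2.5]
opening: 0.0435
gripper_force: 29.8
```

The support vanished at x ≈ 0.592, so the board is over the notch's near edge. I'll go 1.5 mm further to centre it, then lower gently.

Call:
{"fn": "play_rows", "kwargs": {
  "plan": [
    [0.1, 0, 0, 0, 0, 0],
    [0.05, 0, 0, 0, 0, 0],
    [0, 0, 0.1, 0, 0, 0],
    [0, 0, 0.1, 0, 0, 0],
    [0, 0, 0, 0, 0, 0]
  ]
}}

```text
clock: 14.18
tool_pos: [0.5937, -0.1231, 0.2983]
orientation: [-180.0, 0.1, -2.3]
force: [-0.2, 0.6, -2.8]
opening: 0.044
gripper_force: 29.8
```

Call:
{"fn": "play_rows", "kwargs": {
  "plan": [
    [0, 0, 0.1, 0, 0, 0],
    [0, 0, 0.1, 0, 0, 0],
    [0, 0, 0.05, 0, 0, 0],
    [0, 0, 0, 0, 0, 0]
  ]
}}

```text
clock: 14.52
tool_pos: [0.5937, -0.1232, 0.2964]
orientation: [-180.0, 0.0, -2.3]
force: [0.1, 0.0, -1.5]
opening: 0.0435
gripper_force: 29.8
```

Call:
{"fn": "play_rows", "kwargs": {
  "plan": [
    [0, 0, 0.05, 0, 0, 0],
    [0, 0, 0.03, 0, 0, 0],
    [0, 0, 0, 0, 0, 0]
  ]
}}

```text
clock: 14.77
tool_pos: [0.5938, -0.1232, 0.2958]
orientation: [180.0, -0.0, -2.3]
force: [-0.4, -0.5, -2.9]
opening: 0.0441
gripper_force: 29.8
```

Call:
{"fn": "play_rows", "kwargs": {
  "plan": [
    [0, 0, 0.04, 0, 0, 0],
    [0, 0, 0, 0, 0, 0],
    [0, 0, 0, 0, 0, 0]
  ]
}}

```text
clock: 15.02
tool_pos: [0.5938, -0.1232, 0.2957]
orientation: [180.0, -0.0, -2.3]
force: [-1.4, 0.4, 0.6]
opening: 0.0439
gripper_force: 29.8
```

Call:
{"fn": "play_rows", "kwargs": {
  "plan": [
    [0, 0, 0.02, 0, 0, 0],
    [0, 0, 0, 0, 0, 0],
    [0, 0, 0, 0, 0, 0]
  ]
}}

```text
clock: 15.27
tool_pos: [0.5938, -0.1232, 0.2957]
orientation: [180.0, -0.0, -2.3]
force: [-1.9, 0.9, 4.3]
opening: 0.0438
gripper_force: 29.8
```

Seated on the notch floor, 6.0 mm down. I'll relieve the push, open slightly, then fully, and check.

Call:
{"fn": "play_rows", "kwargs": {
  "plan": [
    [0, 0, -0.04, 0, 0, 0],
    [0, 0, 0, 0, 0, 0]
  ]
}}

```text
clock: 15.43
tool_pos: [0.5938, -0.1232, 0.2957]
orientation: [180.0, -0.0, -2.3]
force: [-1.2, 1.4, 3.7]
opening: 0.044
gripper_force: 29.8
```

Call:
{"fn": "play_rows", "kwargs": {
  "plan": [
    [0, 0, 0, 0, 0, 0],
    [0, 0, 0, 0, 0, 0],
    [0, 0, 0, 0, 0, 0],
    [0, 0, 0, 0, 0, 0],
    [0, 0, 0, 0, 0, 0],
    [0, 0, 0, 0, 0, 0]
  ],
  "grip": 6.5
}}

```text
clock: 15.93
tool_pos: [0.5938, -0.1232, 0.2955]
orientation: [180.0, 0.0, -2.3]
force: [0.2, 0.4, 0.2]
opening: 0.0646
gripper_force: 0.0
```

Call:
{"fn": "play_rows", "kwargs": {
  "plan": [
    [0, 0, -0.5, 0, 0, 0],
    [0, 0, -1, 0, 0, 0],
    [0, 0, -2, 0, 0, 0],
    [0, 0, -3, 0, 0, 0],
    [0, 0, -3, 0, 0, 0],
    [-2.5, 0, -2, 0, 0, 0],
    [-3, 0, 0, 0, 0, 0],
    [-2, 0, 0, 0, 0, 0],
    [0, 0, 0, 0, 0, 0],
    [0, 0, 0, 0, 0, 0]
  ]
}}

```text
clock: 16.77
tool_pos: [0.5182, -0.1203, 0.4127]
orientation: [-180.0, -0.2, -2.3]
force: [0.3, 0.2, 0.1]
opening: 0.065
gripper_force: 0.0
```

Run:
```python
from h import *
o=get_obs();print({k:np.round(o[k],3) for k in("clock","tool_pos","force","opening")})
s=snapshot("wrist");t=snapshot("scene")
for c in("wrist","scene"):
  for n in("board","board_end"):print(c,n,[(np.round(d["position"],3).tolist(),round(d["score"],2)) for d in spot_point(c,n)[:3]])
c=np.zeros((480,800,3),np.uint8);c[:300,:400]=cv2.resize(s["frame"][:,:,::-1],(400,300));c[:,400:]=cv2.resize(t["frame"][150:342,240:400,::-1],(400,480))
cv2.imwrite("pics/end.png",c)
```

```text
{'clock': np.float64(16.767), 'tool_pos': array([ 0.518, -0.12 ,  0.413]), 'force': array([0.309, 0.177, 0.117]), 'opening': np.float64(0.065)}
wrist board [([0.589, -0.123, 0.279], 0.86)]
wrist board_end [([0.591, -0.126, 0.309], 0.9)]
scene board [([0.681, 0.355, 0.196], 0.65), ([0.59, -0.117, 0.279], 0.58)]
scene board_end [([0.681, 0.357, 0.225], 0.76), ([0.584, -0.125, 0.309], 0.65)]
```

View pics/end.png

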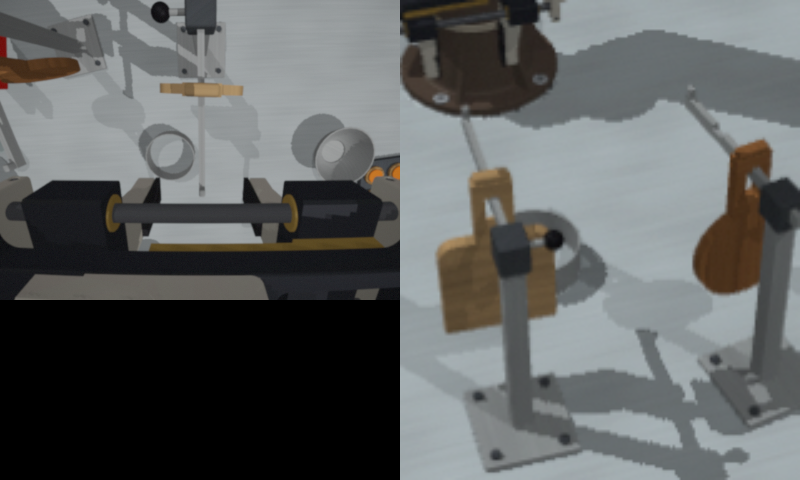

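The board hangs upright on rail B at (497,250), and the round board is still on rail A at (735,220). The board's origin is at z = 0.279, so it is in the notch, and the robot is clear. Handing in.

```bash
python3 -c "from plant import close_job;print(close_job())"
```

```text
the job is handed in; nothing more can be done
None
```

The square bread board now hangs upright by itself in the empty rail's notch (its origin measured at z = 0.279 m, the notch floor), the round board and worktop things were not touched, and the job was handed in at about 17 s; no verdict was returned.

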